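Swab out the ship bottle

TASK

Swab out the clear bottle in the tilting stand, ready for the next model ship: take the bottle brush from the notched rest, pass it in through the bottle's neck down to the bottom, pull it up until its bristles are back in the neck, and push it down to the bottom a second time. Then draw it out and lay it back in a free notch of the rest, across both rails. Treat the glass gently, do not push the bottle out of its set tilt, do not drop the brush, and leave the paintbrush, model ship, paint tin and solder spool where they are.

Things in the scene. Friction and masses are not known exactly. Their poses are not given: they have to be found in the camera images.
- brush: Bottle brush, 50 to 100 g: blue wooden handle 18 mm thick, steel wire 6 mm, cream bristles 44 mm across (soft, giving way, round a stiff round-nosed core 30 mm across). Origin on its axis, mid handle (grip here; it balances 20 mm ahead); x to the bristles. Along x: rear loop from -80, handle -60 to +60, bare wire to +135, bristles to +185 mm. Starts level in an outer notch of the rest.
- brush_tip (a point): Front end of the bristles, on the brush's axis, 185 mm ahead of the brush's origin; same axes as the brush.
- bottle: Clear glass bottle 150 mm long, lying tilted in two dark hoops on a hinge between the stand's cheeks; mouth to the robot's right and up, axis 14 to 29 degrees above level. Body 68 mm across outside, 62 inside. Origin on its axis at the hinge, z out to the mouth, x level along the hinge. Wing nuts hold the tilt by friction: about 20 N sideways at the mouth would turn it.
- bottle_mouth (a point): Centre of the bottle's open mouth, 85 mm along z from the hinge; same axes as the bottle. The lip is 61 mm across outside. The neck, 49 mm across inside and 55 outside, runs 32 mm down from here, then a shoulder 15 mm long widens to the body.
- bottle_floor (a point): Centre of the bottle's inner floor, 145 mm down the axis from the mouth; same axes as the bottle.
- stand: Pale wooden bottle stand, fixed: base 134 (x) by 120 (y) mm, 14 thick, two cheeks 56 mm wide, 123 mm high, 112 mm apart over their outsides, brass wing nuts outside them (148 mm over all). Origin under the middle of the base, on the bench; x along the hinge, which is 95 mm up; the bottle's mouth looks to -y.
- rest: Plywood brush rest, fixed: base 96 (x) by 236 (y) mm, 10 thick, two upright notched rails 10 mm thick at x = -35 and +35. Origin under its middle, on the bench; brushes lie along x. Notches at y = -60, 0, +60 mm with flat floors 12 mm wide, 27 mm above the bench, between teeth 51 mm high; a handle lying in one has its axis 36 mm up. Middle notch empty, a brush in each outer one (either way).
- paintbrush: Bystander: flat paintbrush 208 mm long, red handle 18 mm thick, in the other outer notch of the rest. Origin mid handle, x towards its 36 mm wide dark bristles, which end at +148 mm.
- ship: Bystander: sailing ship model 212 mm long, 62 mm wide, 165 mm high, purple and wood hull, three masts, on a dark stand, loose on the bench. Origin under its middle on the bench, x to the bow.
- paint_tin: Bystander: black paint tin with a white band, 87 mm across, 101 mm high. Origin at the centre of its underside.
- spool: Bystander: solder spool with blue flanges, 66 mm across, 52 mm high, on end. Origin at the centre of its underside.

How it is judged (in metres and radians):
On the way, in this order (a step that is already met when the one before it is completed fails the run):
1. the brush is down inside the bottle: its tip within 15 mm of the bottle's floor (x of brush_tip in the frame of bottle_floor between -0.03 and 0.03 m and y of brush_tip in the frame of bottle_floor between -0.03 and 0.03 m and z of brush_tip in the frame of bottle_floor between -0.005 and 0.015 m), for 0.1 s.
2. the brush is pulled up, still inside: its bristles at the neck, the tip at least 65 mm above the floor and not yet out of the mouth (x of brush_tip in the frame of bottle_floor between -0.03 and 0.03 m and y of brush_tip in the frame of bottle_floor between -0.03 and 0.03 m and z of brush_tip in the frame of bottle_floor between 0.065 and 0.145 m), for 0.05 s.
3. the brush is down at the bottle's floor a second time, tip within 15 mm (all of step 1), for 0.1 s.
At the end, for the whole second after the job is handed in: the bottle brush lies still in a notch of the rest, across both rails: its axis 30 to 41 mm above the bench, level and parallel to the notch within about 7 degrees, the middle of the handle within 25 mm of the middle of the rest lengthwise (either way round) (z of brush in the frame of rest between 0.03 and 0.041 m and x of brush in the frame of rest between -0.025 and 0.025 m and y of brush in the frame of rest between -0.07 and 0.07 m and angle between the x axis of brush and the x axis of rest, either way round below 0.12 rad and contact force between brush and rest above 0.1 N and linear speed of brush below 0.03 m/s); the robot touches nothing.
It fails at once if the glass is hit or pressed with more than 40 N (contact force between bottle and brush above 40 N or contact force between bottle and the arm above 40 N or contact force between bottle and the fingers above 40 N).
It fails at once if the bottle is pushed out of its set tilt (its mouth moves more than 12 mm) (distance of bottle_mouth from where it was at the start of the episode above 0.012 m).
It fails at once if the bottle brush is let go in the air or falls (higher than 75 mm above the bench, held by neither the fingers nor the glass) (height (world z) of brush above 0.075 m and contact force between brush and the fingers below 0.02 N and contact force between brush and bottle below 0.02 N).
It fails at once if a bystander (paintbrush, model ship, paint tin or solder spool) is moved more than 20 mm (distance of any of paintbrush, ship, paint_tin, spool from where it was at the start of the episode above 0.02 m).
It also fails if it takes over 58 s, if anything falls off the work surface, if the arm or the gripper's body presses on something with over 40 N, if the wrist force passes 120 N, or if a joint passes its speed limit or range.

ROBOT

A 6-joint arm with a two-finger parallel gripper is mounted at the origin on the work surface. World frame = base frame: x ahead of the robot, y to its left, z up, the work surface at z = 0. Lengths are in mm, angles in rad, forces in N, time in s.
With the tool pointing down it reaches from about 400 to 925 mm from the base axis. Payload 12.5 kg.
Tool frame: the origin (TCP) lies midway between the tips of the shut fingers; the grasp point (between the pads) lies 19 mm behind it; z points along the fingers, y is the line along which they close (so a half turn about z gives the same grasp; the last joint's range is limited). The gripper opens to 95 mm and grips with 3 to 60 N. Pads are 20 mm wide; open, the fingers measure 119 mm over their backs; the gripper's body (75 mm by 180 mm) begins 59 mm behind the grasp point.
Start: joints at [1.205, 0.491, 1.559, -0, 1.092, -0.106], TCP at [160.537, 604.049, 214.661] pointing down, gripper open.
Joint ranges: [-3.1, 3.1], [-0.84, 2.19], [0.05, 2.79], [-1.13, 4.28], [0.06, 2.93], [-2.69, 2.69]. Speed limits (rad/s): [2.22, 2.22, 2.79, 3.14, 3.14, 3.14].

INTERFACE

Orientations are given as a unit quaternion [w, x, y, z].
In Python, from workcell import r gives the robot as it stands.
- The arm moves only by the tool step_arm, never from a script. Its argument "rows" is a list of rows, each an object with "delta_pos": the shift along the tool's x, y, z normalised to -1 to 1, where 1 is 200 mm, a list of three; "dr": the turn, a rotation vector about the tool's x, y, z normalised to -1 to 1, where 1 is 1.5 rad, a list of three; "grip": the opening, from 0 (shut) to 1 (fully open). A call has 1 to 12 rows; each row is the pose to reach, as a shift and turn from the pose commanded when the call began, along the tool's axes at that moment; what a row does not reach only later rows make up. A row lasts 1/10 s, in which the tool goes at most 50 mm and 8.59 degrees, less where a joint would pass 70% of its speed; a pose out of reach is approached as far as the arm can. A call with a number of a shift or a turn outside -1 to 1 is refused whole. A call with a gripper value outside its range is refused whole. The fingers move at their own pace and stop on an object; "newtons" is the grip in N (left out, the last holds). Time passes only in rows, so rows that repeat a pose let the fingers close. It gives the time, the measured TCP pose, the force, the opening and the grip force at its end, in the units of the state.
- r.observe(): the state, without advancing time (a new reading comes with each control period).
- r.grab_frame(name): name is "side" or "top" or "wrist"; returns a dict with "image" (420x560x3 uint8, red, green, blue), "range_z" (420x560 float32, mm along the optical axis (not along the pixel's ray), 0 where there is no reading), "intrinsics" (3x3 intrinsics, pixels), "k1" (the pictures are not rectified: a ray, as slopes to the right and down, at radius r is drawn at 1 + k1 r^2 times it, then the intrinsics apply), "R" (3x3) and "t" (3): a world point X has camera coordinates R X + t. Camera axes: x right, y down, z forward; pixel columns grow to the right and rows downward; lengths in mm; the calibration is good to about 2 mm. A picture is of the moment at which its call begins.
- r.finish_job(): hands the job in; it is judged then, once.
Trained networks look in a picture, given as the dict that the camera call returned (one of the last four; its "shot" number tells which), for a name from the list of things; names that differ only in an ending like _2 or _b are one class to them, and where a whole thing is asked for, a point or a joint stands for the part that bears it (a point fixed in the world has none). Each returns a list of dicts, best first, with "confidence" (0 to 1); they miss things now and then, are a little off and sometimes report something else, mostly with a low value. They report only what shows in the picture. A call takes as long as a camera call.
- r.spot_in(picture, thing): "point" ([x, y, z] in mm, in the coordinates of the camera as it stood for that picture, good to about 4 mm: the middle of the surface that is visible of it).
- r.masks_of(picture, thing): "pixels" (420x560 bool, what is visible of it).
- r.spot_point(picture, thing): "point" ([x, y, z] in mm, in the coordinates of the camera as it stood for that picture, good to about 4 mm: a listed point, or the origin of a listed thing).
The state is a dict: "time_s": time; "q": joint angles; "dq": joint speeds; "joint_torque": joint torques, N m; "tcp_pos": TCP position; "eef_rot": TCP orientation; "ft_force": force on the tool from outside, world axes, zero at the start; "wrist_torque": the same for the moment, N m; "opening": finger opening in mm; "grip_force": force on a finger pad.
Only numpy, scipy, OpenCV 4.12 (cv2) and the standard library are available. Lean on these libraries where they do the work, as an engineer would, in place of code of your own. Each camera call takes 0.05 s, during which the arm holds its last target. There are 200 camera calls.

## Working session

There is one attempt and no reset: what is moved stays moved. The work goes in short steps, Python scripts to look and compute and a tool call to move; the robot and the scene stay as the last step left them, time stands still between calls to the robot, and variables do not carry over. Pictures are saved under pics/ and viewed, at most 10 in all, crops included, and the job is handed in when it is done.

Besides the shell and the picture viewer there is one more tool, called after ">>>" as name([rows], argument=value, ...), one row to a line, values as JSON. step_arm: Moves the arm, as the interface text tells. Scaled input: -1 to 1 covers 200 mm each way for a shift and 1.5 rad each way for a turn. Its arguments: {"type":"object","properties":{"rows":{"type":"array","items":{"type":"object","properties":{"delta_pos":{"type":"array","items":{"type":"number"}},"dr":{"type":"array","items":{"type":"number"}},"grip":{"type":"number"}}}},"newtons":{"type":"number"}},"required":["rows"]}

```bash
mkdir -p pics; cat > h.py <<'E'
import numpy as np, cv2
from workcell import r
from scipy.spatial.transform import Rotation as Ro
def world(f,p): return np.asarray(f["R"]).T@(np.asarray(p,float)-np.asarray(f["t"]))
def cloud(f,mask):
    K=np.asarray(f["intrinsics"]);v,u=np.nonzero(mask&(f["range_z"]>0));z=f["range_z"][v,u]
    xd=np.stack([(u-K[0,2])/K[0,0],(v-K[1,2])/K[1,1]],1);x=xd.copy()
    for _ in range(8): x=xd/(1+f["k1"]*(x**2).sum(1,keepdims=True))
    P=np.c_[x*z[:,None],z]
    return (P-np.asarray(f["t"]))@np.asarray(f["R"])
def proj(f,X):
    c=np.asarray(f["R"])@np.asarray(X,float)+np.asarray(f["t"]);s=c[:2]/c[2];s=s*(1+f["k1"]*(s@s));K=np.asarray(f["intrinsics"])
    return s[0]*K[0,0]+K[0,2],s[1]*K[1,1]+K[1,2]
def tcpR():
    q=np.array(r.observe()["eef_rot"]);return Ro.from_quat(q[[1,2,3,0]])
E
cat > a.py <<'E'
from h import *
np.set_printoptions(precision=1,suppress=True)
o=r.observe();print(o["time_s"],o["tcp_pos"],o["eef_rot"])
ims=[]
for n in ["side","top"]:
    f=r.grab_frame(n);ims.append(f["image"]);C=-np.asarray(f["R"]).T@f["t"];print(n,"cam",C)
    cv2.imwrite(f"pics/{n}0.png",f["image"][:,:,::-1])
    for t in ["brush","brush_tip","bottle","bottle_mouth","bottle_floor","stand","rest","paintbrush","ship","paint_tin","spool"]:
        for d in r.spot_point(f,t)[:2]: print(" ",t,world(f,d["point"]),round(d["confidence"],2))
E
python3 a.py
```

```text
0.0 [160.4 603.8 214.1] [-0.   0.1  1.  -0. ]
side cam [ 203.6 -746.1  755.8]
  brush [ 562.8 -205.2   40.3] 0.88
  brush_tip [552.  -20.3  34.9] 0.97
  bottle [492.3 175.9  98. ] 0.97
  bottle [494.9  92.5 121.1] 0.66
  bottle_mouth [ 502.9 -212.2    0.3] 0.72
  bottle_mouth [493.7  92.8 122.4] 0.69
  stand [493.9  92.1 119.8] 0.42
  rest [ 503.1 -214.2    3.1] 0.95
  paintbrush [ 443.5 -211.2   38.3] 0.85
  ship [808.5  -0.8   0.4] 0.73
  paint_tin [ 741.1 -276.1    1.2] 0.91
  paint_tin [491.9 170.9   2.5] 0.64
  spool [414.3 367.8   3.6] 0.9
top cam [ 424.9   36.1 1157.3]
  brush [ 566.6 -203.2   38.9] 0.81
  brush_tip [554.5 -21.8  41.3] 0.79
  brush_tip [491.1 171.    0.5] 0.58
  bottle [493.5 166.1  95. ] 0.78
  bottle_mouth [500.7  87.8 122.8] 0.79
  bottle_floor [493.1 232.4  81. ] 0.93
  bottle_floor [491.3 168.2  97.1] 0.41
  stand [492.7 165.8   0.8] 0.73
  rest [ 505.1 -211.3    0.4] 0.73
  paintbrush [ 447.7 -208.8   33.7] 0.72
  paintbrush [409.9 367.   -0.6] 0.26
  ship [809.1  -2.3   2.8] 0.82
  ship [490.6 171.1   2.5] 0.15
  paint_tin [ 744.4 -268.6    5.9] 0.59
  spool [408.3 367.9   0.3] 0.75
```

View pics/side0.png

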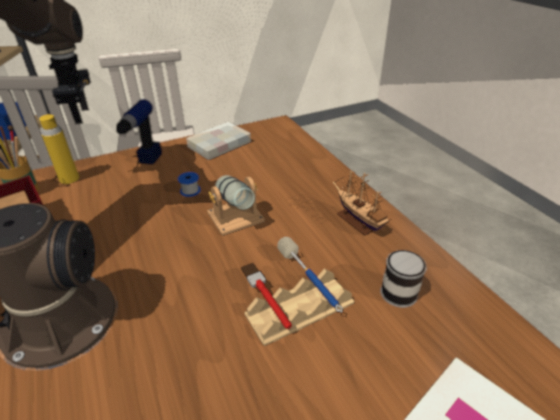

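View pics/top0.png

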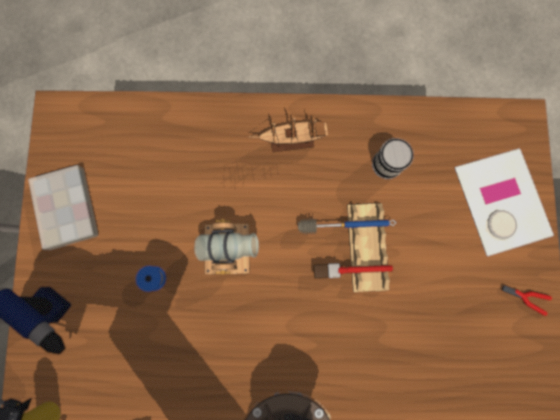

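```bash
cat >> h.py <<'E'
def tool(yaw,pitch=0):
    "tool y along yaw (deg, ~0 = world +x), brush axis = world +y turned by yaw, nose down by pitch deg"
    R0=Ro.from_matrix(np.array([[0,1,0],[1,0,0],[0,0,-1]],float))  # x->+y, y->+x, z->down
    return Ro.from_euler('z',yaw,degrees=True)*Ro.from_euler('x',-pitch,degrees=True)*R0
def plan(p,Rt,p0=None,R0=None):
    o=r.observe();R0=tcpR() if R0 is None else R0;p0=np.array(o["tcp_pos"]) if p0 is None else np.array(p0)
    d=R0.inv().apply(np.array(p)-p0)/200;w=(R0.inv()*Rt).as_rotvec()/1.5
    print("d",d.round(4),"dr",w.round(4),"rows>=",round(max(np.linalg.norm(d)*4,np.linalg.norm(w)*1.5/.15),1))
E
python3 -c "
from h import *
print(tcpR().as_matrix().round(2)); plan([505,20,330],tool(0))"
```

```text
[[-0.97  0.26  0.  ]
 [ 0.26  0.97  0.  ]
 [ 0.    0.   -1.  ]]
d [-2.4147 -2.3797 -0.5769] dr [ 0.    -0.     0.874] rows>= 13.8
```

>>> step_arm([
  {"delta_pos": [-1,-1,-0.57],"dr": [0,0,0],"grip": 1},
  {"delta_pos": [-1,-1,-0.57],"dr": [0,0,0],"grip": 1},
  {"delta_pos": [-1,-1,-0.57],"dr": [0,0,0],"grip": 1},
  {"delta_pos": [-1,-1,-0.57],"dr": [0,0,0],"grip": 1},
  {"delta_pos": [-1,-1,-0.57],"dr": [0,0,0],"grip": 1},
  {"delta_pos": [-1,-1,-0.57],"dr": [0,0,0],"grip": 1},
])

```text
time_s: 1.8
tcp_pos: [300.6, 361.6, 327.7]
eef_rot: [0.0, 0.129, 0.992, 0.0]
ft_force: [-0.1, 0.1, 0.2]
opening: 95.2
grip_force: 0.0
```

>>> step_arm([
  {"delta_pos": [-1,-1,0],"dr": [0,0,0.87],"grip": 1},
  {"delta_pos": [-1,-1,0],"dr": [0,0,0.87],"grip": 1},
  {"delta_pos": [-1,-1,0],"dr": [0,0,0.87],"grip": 1},
  {"delta_pos": [-1,-1,0],"dr": [0,0,0.87],"grip": 1},
  {"delta_pos": [-1,-1,0],"dr": [0,0,0.87],"grip": 1},
  {"delta_pos": [-1,-1,0],"dr": [0,0,0.87],"grip": 1},
  {"delta_pos": [-1,-1,0],"dr": [0,0,0.87],"grip": 1},
  {"delta_pos": [-1,-1,0],"dr": [0,0,0.87],"grip": 1},
  {"delta_pos": [-1,-1,0],"dr": [0,0,0.87],"grip": 1},
])

```text
time_s: 2.7
tcp_pos: [442.1, 118.3, 326.8]
eef_rot: [-0.0, 0.707, 0.707, 0.0]
ft_force: [0.5, -0.3, -0.3]
opening: 94.9
grip_force: 0.0
```

```bash
python3 -c "
from h import *
o=r.observe();print(o['time_s'],o['tcp_pos'],o['q']);print(tcpR().as_matrix().round(3)); plan([505,20,330],tool(0))"
```

```text
2.7 [442.14294885 118.25378427 326.79883628] [1.16792927e-01 1.37711828e-01 1.77733389e+00 1.02865090e-04
 1.22648762e+00 1.17635064e-01]
[[ 0.001  1.     0.   ]
 [ 1.    -0.001  0.   ]
 [ 0.     0.    -1.   ]]
d [-0.491   0.3147 -0.016 ] dr [ 0.     -0.0001 -0.0006] rows>= 2.3
```

```bash
cat > w.py <<'E'
from h import *; import sys
np.set_printoptions(precision=1,suppress=True)
f=r.grab_frame("wrist");R=np.asarray(f["R"]);print("cam",-R.T@f["t"],"fwd",R[2],"right",R[0])
cv2.imwrite(f"pics/{sys.argv[1]}.png",f["image"][:,:,::-1])
for t in sys.argv[2:]:
    for d in r.spot_point(f,t)[:1]: print(" ",t,world(f,d["point"]),round(d["confidence"],2),np.array(proj(f,world(f,d["point"]))))
E
python3 w.py w1 bottle bottle_mouth bottle_floor stand rest brush brush_tip
```

```text
cam [443.5 184.5 497.1] fwd [-0.  -0.2 -1. ] right [ 1. -0. -0.]
  bottle [497.5 169.5  91.8] 0.91 [313.7 140.6]
  bottle_mouth [498.1  88.9 121.2] 0.95 [315.6 215.8]
  bottle_floor [493.  232.4  76.7] 0.76 [309.3  84.7]
  stand [496.8 167.5  -2.9] 0.64 [304.2 139.6]
  brush [494.2 170.1  -3.8] 0.53 [302.3 137.6]
  brush_tip [554.7 -20.7  36.9] 0.72 [344.5 275.9]
```

View pics/w1.png

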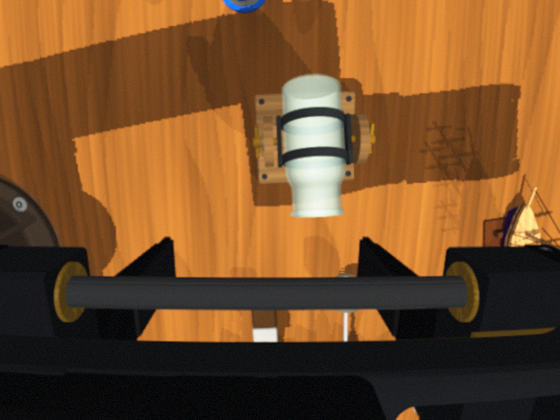

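```bash
cat > b.py <<'E'
from h import *
np.set_printoptions(precision=2,suppress=True)
for n in ["wrist","top"]:
    f=r.grab_frame(n)
    m=r.masks_of(f,"bottle")[0]["pixels"];P=cloud(f,m)
    print(n,m.sum(),len(P),P.min(0),P.max(0))
    k=np.ones((3,3),np.uint8)
    # silhouette centreline per y slice: mid of x extents, and top height
    for y in range(80,240,12):
        s=P[abs(P[:,1]-y)<4]
        if len(s)>8: print(y,"x",np.percentile(s[:,0],2),np.percentile(s[:,0],98),"mid",np.percentile(s[:,0],[2,98]).mean(),"ztop",np.percentile(s[:,2],95))
    s=r.masks_of(f,"stand")
    if s:
        S=cloud(f,s[0]["pixels"]);B=S[(S[:,2]>6)&(S[:,2]<22)]
        print("base",len(B),cv2.minAreaRect(B[:,:2].astype(np.float32)))
E
python3 b.py
```

```text
wrist 8865 8821 [451.68  56.98  -2.16] [557.2  255.18 149.72]
80 x 483.55242620288715 538.6844643083639 mid 511.1184452556255 ztop 98.41839184103746
92 x 469.94856562415686 525.7956657794842 mid 497.8721157018206 ztop 139.4480181554331
104 x 473.19204356474535 524.5627760380719 mid 498.8774098014086 ztop 147.7441263757059
116 x 472.54267621553083 522.1574113354466 mid 497.3500437754887 ztop 141.2334672950143
128 x 467.26079766614873 524.2921943896971 mid 495.7764960279229 ztop 137.6998621655937
140 x 462.72026481779494 526.9001608839034 mid 494.81021285084915 ztop 138.88782681830568
152 x 457.22106155717495 536.7306297679622 mid 496.9758456625686 ztop 137.02529142163903
164 x 456.02683322099244 536.6459956024656 mid 496.33641441172904 ztop 135.5292911073095
176 x 457.03943067379134 539.838061167148 mid 498.43874592046967 ztop 129.20713186070063
188 x 455.9182943673468 536.0048957517338 mid 495.9615950595403 ztop 125.50186673421986
200 x 461.49668200319957 533.9708193801575 mid 497.73375069167855 ztop 124.59600705323923
212 x 461.4524191209466 524.4024522227155 mid 492.92743567183106 ztop 118.52936471140373
224 x 461.3626744829871 523.8996072070089 mid 492.63114084499796 ztop 114.49303952366543
236 x 465.3458663856666 519.4622549158939 mid 492.40406065078025 ztop 111.33886405398432
base 1838 ((496.1800231933594, 170.17825317382812), (132.11996459960938, 120.17972564697266), 2.2940468788146973)Traceback (most recent call last):
  File "b.py", line 5, in <module>
    m=r.masks_of(f,"bottle")[0]["pixels"];P=cloud(f,m)
      ~~~~~~~~~~~~~~~~~~~~~~^^^
IndexError: list index out of range
```

>>> step_arm([
  {"delta_pos": [-1,0.44,0],"dr": [0,0,0],"grip": 1},
  {"delta_pos": [-1,0.44,0],"dr": [0,0,0],"grip": 1},
  {"delta_pos": [-1,0.44,0],"dr": [0,0,0],"grip": 1},
  {"delta_pos": [-1,0.44,0],"dr": [0,0,0],"grip": 1},
  {"delta_pos": [-1,0.44,0],"dr": [0,0,0],"grip": 1},
])

```text
time_s: 3.85
tcp_pos: [532.4, -84.3, 326.2]
eef_rot: [0.0, 0.706, 0.708, -0.0]
ft_force: [0.0, -0.0, -0.2]
opening: 95.1
grip_force: 0.0
```

>>> step_arm([
  {"delta_pos": [-0.74,0,0],"dr": [0,0,0],"grip": 1},
  {"delta_pos": [-0.74,0,0],"dr": [0,0,0],"grip": 1},
  {"delta_pos": [-0.74,0,0],"dr": [0,0,0],"grip": 1},
  {"delta_pos": [-0.74,0,0],"dr": [0,0,0],"grip": 1},
  {"delta_pos": [-0.74,0,0],"dr": [0,0,0],"grip": 1},
])

```text
time_s: 4.35
tcp_pos: [531.9, -229.0, 326.3]
eef_rot: [-0.001, 0.706, 0.709, 0.0]
ft_force: [-0.6, 0.8, -0.1]
opening: 95.1
grip_force: 0.0
```

```bash
python3 w.py w2 brush brush_tip rest paintbrush; cat > c.py <<'E'
from h import *
np.set_printoptions(precision=2,suppress=True)
for n in ["wrist","top","side"]:
    f=r.grab_frame(n)
    for t in ["brush","rest"]:
        d=r.masks_of(f,t)
        if not d: continue
        P=cloud(f,d[0]["pixels"]);print(n,t,round(d[0]["confidence"],2),len(P),P.min(0),P.max(0))
        if t=="brush":
            for y in range(-280,0,20):
                s=P[abs(P[:,1]-y)<7]
                if len(s)>4: print("  ",y,len(s),"x",np.percentile(s[:,0],[3,97]),np.median(s[:,0]),"z",np.percentile(s[:,2],[50,90]))
        else:
            print(cv2.minAreaRect(P[P[:,2]>4][:,:2].astype(np.float32)))
E
python3 c.py
```

```text
cam [ 533.  -162.9  496.7] fwd [ 0.  -0.2 -1. ] right [ 1.  0. -0.]
  brush [ 569.5 -202.2   35.8] 0.77 [294.2 158.3]
  brush_tip [556.7 -21.8  36.5] 0.83 [286.4  10.2]
  rest [ 509.5 -213.7   -2.2] 0.76 [249.6 163.9]
  paintbrush [ 450.9 -210.6   36.9] 0.65 [203.5 164.5]
wrist brush 0.88 3033 [ 536.19 -287.59   -1.92] [583.92  -9.72  59.42]
   -280 38 x [565.13 578.28] 572.4614826792847 z [36.78 38.44]
   -260 101 x [562.98 578.96] 570.4543752240962 z [42.62 45.03]
   -240 148 x [561.45 578.79] 570.0275246028087 z [43.49 45.23]
   -220 143 x [559.77 576.54] 568.3037820242234 z [43.73 45.54]
   -200 141 x [559.26 574.93] 566.5714083592604 z [43.62 45.57]
   -180 139 x [557.79 572.94] 565.0089333656633 z [43.97 45.76]
   -160 158 x [555.95 572.52] 564.2822631190263 z [43.56 45.32]
   -140 84 x [558.71 570.3 ] 563.0245283569323 z [40.06 42.96]
   -120 56 x [558.99 564.19] 561.4673108328858 z [38.81 40.28]
   -100 58 x [558.62 563.84] 561.0733370446294 z [38.71 40.09]
   -80 60 x [557.04 562.11] 559.5558182162813 z [38.4  39.54]
   -60 423 x [538.28 578.08] 557.1276762078568 z [48.66 55
[... 1525 characters left out ...]
818925 z [43.47 46.04]
   -240 40 x [557.9  570.67] 563.3522455469515 z [45.22 46.82]
   -220 41 x [556.7  570.75] 561.5062691527835 z [44.25 46.18]
   -200 33 x [555.83 567.24] 560.0980770579553 z [45.04 46.7 ]
   -180 32 x [555.09 568.06] 559.8700999471665 z [44.87 46.68]
   -160 29 x [554.16 566.59] 558.7133395160644 z [45.39 47.35]
   -80 9 x [555.36 558.64] 556.3517220803496 z [39.46 41.66]
   -60 91 x [536.56 574.57] 554.3983160685142 z [50.91 58.34]
   -40 56 x [536.86 572.24] 549.1384447609074 z [55.32 58.99]
side rest 0.86 3609 [ 384.43 -275.41   -2.81] [ 634.08 -125.91   53.92]
((504.42303466796875, -222.71104431152344), (237.14523315429688, 108.16268920898438), 1.4359475374221802)
```

View pics/w2.png

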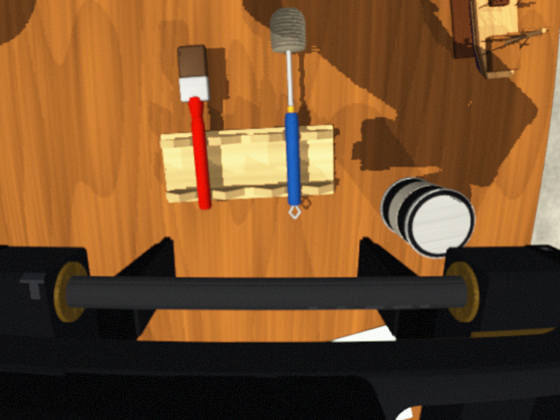

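```bash
python3 -c "
from h import *
plan([565.5,-206,110],tool(3.3));plan([565.5,-206,18],tool(3.3))"
```

```text
d [0.1127 0.1676 1.0837] dr [-0.     -0.0001 -0.0344] rows>= 4.4
d [0.1126 0.1676 1.5437] dr [-0.     -0.0001 -0.0344] rows>= 6.2
```

>>> step_arm([
  {"delta_pos": [0.113,0.168,0.3],"dr": [0,0,-0.034],"grip": 1},
  {"delta_pos": [0.113,0.168,0.6],"dr": [0,0,-0.034],"grip": 1},
  {"delta_pos": [0.113,0.168,1],"dr": [0,0,-0.034],"grip": 1},
  {"delta_pos": [0.113,0.168,1],"dr": [0,0,-0.034],"grip": 1},
  {"delta_pos": [0.113,0.168,1],"dr": [0,0,-0.034],"grip": 1},
  {"delta_pos": [0.113,0.168,1],"dr": [0,0,-0.034],"grip": 1},
])

```text
time_s: 5.65
tcp_pos: [565.5, -206.0, 126.3]
eef_rot: [-0.001, 0.687, 0.727, -0.0]
ft_force: [0.6, -0.1, 0.1]
opening: 95.3
grip_force: 0.0
```

```bash
python3 w.py w3 brush brush_tip; python3 -c "
from h import *
plan([565.5,-206,18],tool(3.3))"
```

```text
cam [ 563.4 -140.   296.6] fwd [ 0.  -0.2 -1. ] right [ 1.   0.1 -0. ]
  brush [ 570.2 -202.8   34. ] 0.72 [271.  211.6]
d [ 0.0045 -0.0073  0.5566] dr [ 0.0022  0.0012 -0.0005] rows>= 2.2
```

View pics/w3.png

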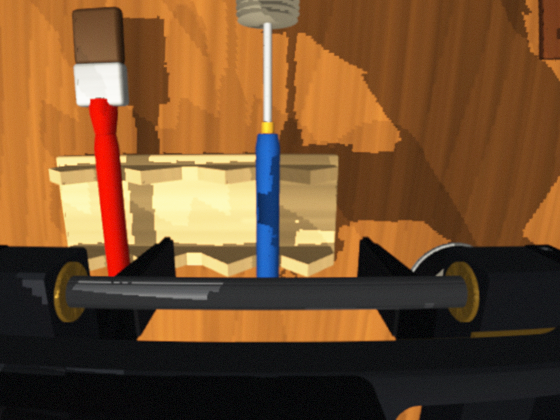

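>>> step_arm([
  {"delta_pos": [0.005,-0.005,0.2],"dr": [0,0,0],"grip": 1},
  {"delta_pos": [0.005,-0.005,0.4],"dr": [0,0,0],"grip": 1},
  {"delta_pos": [0.005,-0.005,0.5],"dr": [0,0,0],"grip": 1},
  {"delta_pos": [0.005,-0.005,0.55],"dr": [0,0,0],"grip": 0.7},
  {"delta_pos": [0.005,-0.005,0.55],"dr": [0,0,0],"grip": 0.4},
  {"delta_pos": [0.005,-0.005,0.55],"dr": [0,0,0],"grip": 0.1},
  {"delta_pos": [0.005,-0.005,0.55],"dr": [0,0,0],"grip": 0.1},
  {"delta_pos": [0.005,-0.005,0.55],"dr": [0,0,0],"grip": 0.1},
  {"delta_pos": [0.005,-0.005,0.55],"dr": [0,0,0],"grip": 0.1},
  {"delta_pos": [0.005,-0.005,0.55],"dr": [0,0,0],"grip": 0.1},
], newtons=35)

```text
time_s: 6.8
tcp_pos: [564.7, -205.1, 17.1]
eef_rot: [0.0, 0.687, 0.727, 0.0]
ft_force: [-0.1, -0.6, 0.3]
opening: 44.2
grip_force: 0.0
```

>>> step_arm([
  {"delta_pos": [0,0,0],"dr": [0,0,0],"grip": 0.1},
  {"delta_pos": [0,0,0],"dr": [0,0,0],"grip": 0.1},
  {"delta_pos": [0,0,0],"dr": [0,0,0],"grip": 0.1},
  {"delta_pos": [0,0,0],"dr": [0,0,0],"grip": 0.1},
  {"delta_pos": [0,0,0],"dr": [0,0,0],"grip": 0.1},
  {"delta_pos": [0,0,0],"dr": [0,0,0],"grip": 0.1},
], newtons=35)

```text
time_s: 7.4
tcp_pos: [564.6, -205.0, 16.7]
eef_rot: [-0.0, 0.687, 0.727, 0.0]
ft_force: [0.4, -0.1, -0.2]
opening: 17.1
grip_force: 35.0
```

>>> step_arm([
  {"delta_pos": [0,0,-0.06],"dr": [0,0,0],"grip": 0.1},
  {"delta_pos": [0,0,-0.2],"dr": [0,0,0],"grip": 0.1},
  {"delta_pos": [0,0,-0.4],"dr": [0,0,0],"grip": 0.1},
  {"delta_pos": [0,0,-0.6],"dr": [0,0,0],"grip": 0.1},
  {"delta_pos": [0,0,-0.75],"dr": [0,0,0],"grip": 0.1},
  {"delta_pos": [0,0,-0.85],"dr": [0,0,0],"grip": 0.1},
  {"delta_pos": [0,0,-0.85],"dr": [0,0,0],"grip": 0.1},
])

```text
time_s: 8.1
tcp_pos: [565.4, -205.4, 190.4]
eef_rot: [0.003, 0.687, 0.727, 0.001]
ft_force: [0.7, -0.0, -0.3]
opening: 17.5
grip_force: 35.0
```

```bash
cat > d.py <<'E'
from h import *
np.set_printoptions(precision=1,suppress=True)
o=r.observe();p=np.array(o["tcp_pos"]);R=tcpR();print(o["time_s"],p,o["grip_force"],o["ft_force"])
for n in ["wrist","top","side"]:
    f=r.grab_frame(n)
    for t in ["brush_tip","brush","bottle_mouth","bottle_floor","bottle"]:
        for d in r.spot_point(f,t)[:1]:
            w=world(f,d["point"]);print(n,t,w,round(d["confidence"],2),"tool" ,R.inv().apply(w-p))
    d=r.masks_of(f,"brush")
    if d:
        P=R.inv().apply(cloud(f,d[0]["pixels"])-p)
        for a,b in [(70,85),(85,100),(100,115),(115,132),(140,155),(155,170),(170,184),(184,200)]:
            s=P[(P[:,0]>a)&(P[:,0]<b)]
            if len(s)>4: print("  ",a,len(s),"y",np.percentile(s[:,1],[4,96]),"mid",np.percentile(s[:,1],[4,96]).mean(),"z",np.percentile(s[:,2],[10,50]))
        print("  xmax",np.percentile(P[:,0],99.5))
E
python3 d.py
```

```text
8.1 [ 565.4 -205.4  190.4] 34.99738097190857 [ 0.7 -0.  -0.3]
wrist brush [ 566.6 -201.6  210.9] 0.86 tool [  3.7   1.5 -20.5]
   70 564 y [-1.2  4.6] mid 1.6956373534036728 z [-22.9 -21.8]
   85 567 y [-1.1  4.1] mid 1.481099251109482 z [-22.8 -21.7]
   100 569 y [-1.1  4.1] mid 1.473531460703501 z [-22.8 -21.7]
   115 35 y [-0.9  8.9] mid 4.003175115182369 z [-21.8 -20.5]
   140 8 y [8.8 8.9] mid 8.867905480659397 z [189.2 189.6]
   155 5 y [8.8 8.8] mid 8.807361775409383 z [189.  189.4]
  xmax 115.38963102137657
top brush_tip [553.4 -21.5 210.3] 0.59 tool [184.2  -1.4 -20.4]
top bottle_mouth [501.7  88.  121.2] 0.69 tool [296.8 -47.1  68.1]
top bottle_floor [496.8 229.4  81.5] 0.62 tool [438.3 -44.2 107.5]
top bottle [492.4 167.2  95.5] 0.7 tool [376.4 -52.1  93.6]
   70 15 y [-3.7  1. ] mid -1.3481437159777778 z [-20.9 -18.5]
   85 18 y [-4.3  0.5] mid -1.9256130262227784 z [-18.2 -17.3]
   100 24 y [-3.8 21.3] mid 8.713389086447888 z [-20.  -17.6]
   115 21 y [-3.2 44. ] mid 20.39765290234732 z [-20.3 -17. ]
   140 107 y [-18.6  15.9] mid -1.3338848514029182 z [-34.4 -27.2]
   155 110 y [-18.5  14.4] mid -2.0603594692138216 z [-35.4 -28.9]
   170 73 y [-13.7  11.4] mid -1.171146873924516 z [-33.4 -27.2]
   184 8 y [-7.3  7.3] mid 0.014312942155150665 z [-25.  -22.8]
  xmax 184.98792646356495
side brush_tip [550.9 -21.4 200.5] 0.9 tool [184.5  -3.9 -10.6]
side brush [ 563.3 -203.6  213.5] 0.56 tool [  1.8  -1.9 -23.2]
side bottle_mouth [494.7  89.5 118.8] 0.64 tool [298.6 -54.   70.5]
side bottle_floor [491.3 224.7  82.1] 0.77 tool [433.9 -50.  106.9]
side bottle [492.8 173.6  96.5] 0.93 tool [382.7 -51.2  92.6]
```

```bash
cat > k.py <<'E'
from h import *
H=np.array([493.8,170,95.]);YAW,PIT=2.5,17.6
u=tool(YAW,PIT).apply([-1,0,0]);TIP=np.array([185,0,-19.5])
def tcp(s): return H+u*(s-60)-tool(YAW,PIT).apply(TIP)
if __name__=="__main__":
    import sys
    for s in map(float,sys.argv[1:]): print(s,tcp(s).round(1));plan(tcp(s),tool(YAW,PIT))
E
python3 k.py 180
```

```text
180.0 [ 506.7 -126.3  168.6]
d [ 0.4093 -0.2662  0.0908] dr [ 0.0015 -0.2048  0.0089] rows>= 2.1
```

>>> step_arm([
  {"delta_pos": [0.1,-0.07,0.02],"dr": [0,-0.06,0.003],"grip": 0.1},
  {"delta_pos": [0.2,-0.14,0.045],"dr": [0,-0.12,0.006],"grip": 0.1},
  {"delta_pos": [0.3,-0.2,0.07],"dr": [0.001,-0.18,0.009],"grip": 0.1},
  {"delta_pos": [0.37,-0.25,0.085],"dr": [0.001,-0.205,0.009],"grip": 0.1},
  {"delta_pos": [0.409,-0.266,0.091],"dr": [0.001,-0.205,0.009],"grip": 0.1},
  {"delta_pos": [0.409,-0.266,0.091],"dr": [0.001,-0.205,0.009],"grip": 0.1},
  {"delta_pos": [0.409,-0.266,0.091],"dr": [0.001,-0.205,0.009],"grip": 0.1},
])

```text
time_s: 9.85
tcp_pos: [507.6, -127.0, 168.9]
eef_rot: [0.111, 0.684, 0.714, -0.105]
ft_force: [0.0, 0.6, -1.0]
opening: 17.1
grip_force: 35.0
```

```bash
python3 k.py 180 120; cat > e.py <<'E'
from h import *; import sys
ims=[]
for n,(a,b) in {"top":(253,240),"side":(240,205)}.items():
    f=r.grab_frame(n);c=f["image"][b-55:b+55,a-70:a+70]
    ims.append(cv2.resize(c,None,fx=2.85,fy=2.85,interpolation=cv2.INTER_CUBIC))
cv2.imwrite(f"pics/{sys.argv[1]}.png",np.hstack(ims)[:,:,::-1])
E
python3 e.py e1; python3 d.py
```

```text
180.0 [ 506.7 -126.3  168.6]
d [ 0.0038 -0.0041  0.0001] dr [ 0.0009 -0.0003 -0.0006] rows>= 0.0
120.0 [504.2 -69.2 150.5]
d [ 3.038e-01 -4.400e-03  3.000e-04] dr [ 0.0009 -0.0003 -0.0006] rows>= 1.2
9.95 [ 507.4 -127.4  168.7] 34.99731659889221 [-0.1 -0.2 -0.2]
wrist brush [ 509.  -119.8  188.3] 0.57 tool [  1.2   1.9 -20.9]
   70 541 y [-1.2  4.6] mid 1.7035748586069863 z [-23. -22.]
   85 547 y [-1.1  4.1] mid 1.4709027886425796 z [-23.1 -22. ]
   100 556 y [-1.1  4. ] mid 1.4636592395910333 z [-23.  -21.9]
   115 35 y [-0.2  7.9] mid 3.878890497349162 z [-22.  135.8]
   140 18 y [-4.4  7.5] mid 1.5459336961008634 z [127.8 130.1]
   155 5 y [7.5 7.5] mid 7.467890135770183 z [126.  126.9]
  xmax 116.36677671185234
top brush_tip [496.8  57.2 135.9] 0.71 tool [186.1  -2.8 -24.6]
top bottle_mouth [501.2  87.4 121.1] 0.82 tool [219.2   2.9 -19.6]
top bottle_floor [495.9 229.7  80.8] 0.8 tool [367.1   3.5 -24.2]
top bottle [496.6 165.6  97.2] 0.57 tool [301.1   1.5 -20.4]
   155 32 y [-10.7  17.2] mid 3.2325112257863333 z [-38.2 -35.7]
   170 64 y [-16.6  14.6] mid -1.0395498021547347 z [-38.7 -32.8]
  xmax 184.2405226039392
side brush [ 506.7 -118.2  189.8] 0.81 tool [  2.4  -0.3 -22.8]
side bottle_mouth [494.9  93.9 119.7] 0.57 tool [226.1  -3.2 -20.2]
side bottle_floor [492.3 228.5  82. ] 0.62 tool [365.8  -0.2 -25. ]
side bottle [493.7 174.4  97.5] 0.91 tool [309.5  -1.  -23.4]
   70 78 y [-85.6 -52.8] mid -69.18266476751558 z [104.4 107.8]
   85 66 y [-84.2 -54.9] mid -69.5269867109617 z [ 99.9 103. ]
  xmax 99.89208379022989
```

View pics/e1.png

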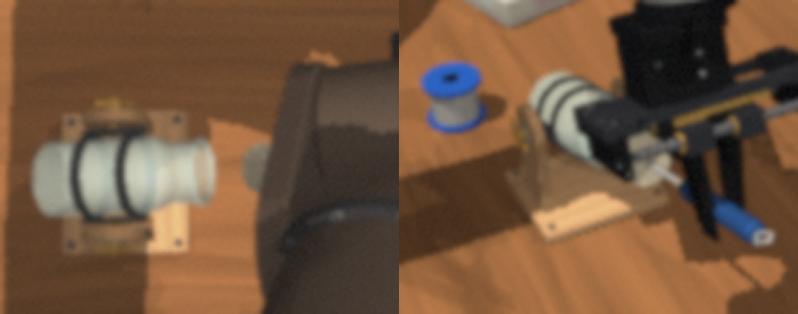

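>>> step_arm([
  {"delta_pos": [0.06,0,0],"dr": [0,0,0],"grip": 0.1},
  {"delta_pos": [0.12,0,0],"dr": [0,0,0],"grip": 0.1},
  {"delta_pos": [0.17,0,0],"dr": [0,0,0],"grip": 0.1},
  {"delta_pos": [0.21,0,0],"dr": [0,0,0],"grip": 0.1},
  {"delta_pos": [0.25,0,0],"dr": [0,0,0],"grip": 0.1},
  {"delta_pos": [0.27,0,0],"dr": [0,0,0],"grip": 0.1},
])

```text
time_s: 11.6
tcp_pos: [504.5, -74.1, 151.9]
eef_rot: [0.111, 0.683, 0.714, -0.106]
ft_force: [-0.4, -0.4, -1.6]
opening: 16.9
grip_force: 35.0
```

```bash
python3 k.py 125 90; python3 -c "
from h import *
o=r.observe();print(o['ft_force'],tcpR().inv().apply(o['ft_force']),o['wrist_torque'])"; python3 e.py e2
```

```text
125.0 [504.5 -74.  152. ]
d [ 0.0004 -0.0002 -0.0005] dr [0.0003 0.0001 0.0003] rows>= 0.0
90.0 [503.  -40.6 141.4]
d [ 1.754e-01 -1.000e-04 -5.000e-04] dr [0.0003 0.0001 0.0003] rows>= 0.7
[-0.43209143 -0.41161254 -1.55246786] [ 0.09588071 -0.45038169  1.59820136] [ 0.16343539  0.09931521 -0.0022011 ]
```

View pics/e2.png

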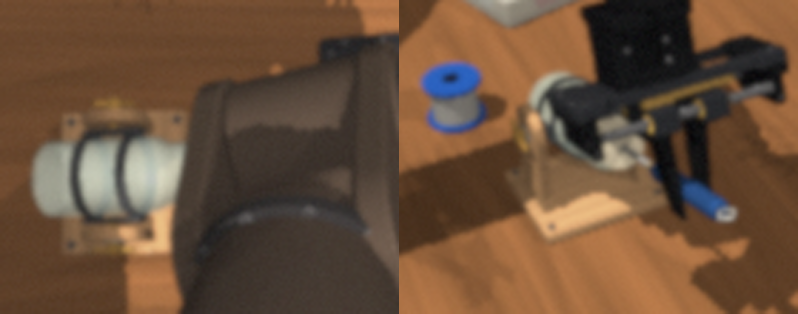

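>>> step_arm([
  {"delta_pos": [0.05,0,0],"dr": [0,0,0],"grip": 0.1},
  {"delta_pos": [0.1,0,0],"dr": [0,0,0],"grip": 0.1},
  {"delta_pos": [0.15,0,0],"dr": [0,0,0],"grip": 0.1},
  {"delta_pos": [0.2,0,0],"dr": [0,0,0],"grip": 0.1},
])

```text
time_s: 12.1
tcp_pos: [502.8, -36.0, 139.8]
eef_rot: [0.111, 0.683, 0.714, -0.106]
ft_force: [0.5, -0.1, -1.1]
opening: 17.0
grip_force: 35.0
```

>>> step_arm([
  {"delta_pos": [0.05,0,0],"dr": [0,0,0],"grip": 0.1},
  {"delta_pos": [0.1,0,0],"dr": [0,0,0],"grip": 0.1},
  {"delta_pos": [0.15,0,0],"dr": [0,0,0],"grip": 0.1},
  {"delta_pos": [0.2,0,0],"dr": [0,0,0],"grip": 0.1},
  {"delta_pos": [0.25,0,0],"dr": [0,0,0],"grip": 0.1},
])

```text
time_s: 12.6
tcp_pos: [500.8, 11.5, 124.7]
eef_rot: [0.111, 0.683, 0.714, -0.106]
ft_force: [0.4, -0.2, -1.1]
opening: 17.1
grip_force: 35.0
```

```bash
python3 k.py 10; python3 -c "
from h import *
o=r.observe();print(tcpR().inv().apply(o['ft_force']),o['wrist_torque'])
np.set_printoptions(precision=1,suppress=True)
for n in ['top','side','wrist']:
  f=r.grab_frame(n)
  for t in ['bottle_mouth','bottle_floor','bottle','brush_tip']:
    for d in r.spot_point(f,t)[:1]: print(n,t,world(f,d['point']),d['confidence'])"
```

```text
10.0 [499.7  35.6 117.2]
d [ 0.126  -0.0004 -0.0007] dr [ 0.0003  0.0002 -0.0002] rows>= 0.5
[0.12311295 0.39657847 1.09026385] [0.12736412 0.0617451  0.00685914]
top bottle_floor [495.6 231.2  80.3] 0.66
top bottle [498.3 231.1  82.6] 0.25
side bottle [492.  173.4  97.1] 0.68
wrist bottle_mouth [497.2  91.4 121.4] 0.66
wrist bottle_floor [498.8  90.8 120.5] 0.29
```

>>> step_arm([
  {"delta_pos": [0.05,0,0],"dr": [0,0,0],"grip": 0.1},
  {"delta_pos": [0.09,0,0],"dr": [0,0,0],"grip": 0.1},
  {"delta_pos": [0.115,0,0],"dr": [0,0,0],"grip": 0.1},
  {"delta_pos": [0.125,0,0],"dr": [0,0,0],"grip": 0.1},
  {"delta_pos": [0.13,0,0],"dr": [0,0,0],"grip": 0.1},
])

```text
time_s: 13.85
tcp_pos: [499.7, 35.9, 117.0]
eef_rot: [0.111, 0.683, 0.714, -0.106]
ft_force: [-0.5, -0.3, -0.4]
opening: 17.1
grip_force: 35.0
```

>>> step_arm([
  {"delta_pos": [0.01,0,0],"dr": [0,0,0],"grip": 0.1},
  {"delta_pos": [0.015,0,0],"dr": [0,0,0],"grip": 0.1},
  {"delta_pos": [0.015,0,0],"dr": [0,0,0],"grip": 0.1},
])

```text
time_s: 14.15
tcp_pos: [499.7, 38.3, 116.2]
eef_rot: [0.111, 0.683, 0.714, -0.106]
ft_force: [-0.1, -0.1, -0.8]
opening: 16.8
grip_force: 35.0
```

>>> step_arm([
  {"delta_pos": [0.008,0,0],"dr": [0,0,0],"grip": 0.1},
  {"delta_pos": [0.015,0,0],"dr": [0,0,0],"grip": 0.1},
  {"delta_pos": [0.015,0,0],"dr": [0,0,0],"grip": 0.1},
])

```text
time_s: 14.45
tcp_pos: [499.5, 41.3, 115.3]
eef_rot: [0.111, 0.683, 0.714, -0.106]
ft_force: [0.2, 0.9, -0.9]
opening: 17.2
grip_force: 35.0
```

>>> step_arm([
  {"delta_pos": [0.008,0,0],"dr": [0,0,0],"grip": 0.1},
  {"delta_pos": [0.012,0,0],"dr": [0,0,0],"grip": 0.1},
  {"delta_pos": [0.012,0,0],"dr": [0,0,0],"grip": 0.1},
])

```text
time_s: 14.75
tcp_pos: [499.4, 43.6, 114.5]
eef_rot: [0.111, 0.683, 0.714, -0.106]
ft_force: [0.1, 1.0, -1.2]
opening: 17.2
grip_force: 35.0
```

>>> step_arm([
  {"delta_pos": [0.006,0,0],"dr": [0,0,0],"grip": 0.1},
  {"delta_pos": [0.01,0,0],"dr": [0,0,0],"grip": 0.1},
  {"delta_pos": [0.01,0,0],"dr": [0,0,0],"grip": 0.1},
])

```text
time_s: 15.05
tcp_pos: [499.4, 44.6, 114.2]
eef_rot: [0.111, 0.683, 0.714, -0.106]
ft_force: [-0.1, -7.2, 1.9]
opening: 17.1
grip_force: 35.0
```

>>> step_arm([
  {"delta_pos": [0.005,0,0],"dr": [0,0,0],"grip": 0.1},
  {"delta_pos": [0.008,0,0],"dr": [0,0,0],"grip": 0.1},
  {"delta_pos": [0.008,0,0],"dr": [0,0,0],"grip": 0.1},
])

```text
time_s: 15.35
tcp_pos: [499.3, 44.9, 114.2]
eef_rot: [0.112, 0.683, 0.714, -0.107]
ft_force: [0.3, -18.5, 5.6]
opening: 17.2
grip_force: 35.0
```

>>> step_arm([
  {"delta_pos": [-0.04,0,0],"dr": [0,0,0],"grip": 0.1},
  {"delta_pos": [-0.12,0,0],"dr": [0,0,0],"grip": 0.1},
  {"delta_pos": [-0.22,0,0],"dr": [0,0,0],"grip": 0.1},
  {"delta_pos": [-0.32,0,0],"dr": [0,0,0],"grip": 0.1},
  {"delta_pos": [-0.42,0,0],"dr": [0,0,0],"grip": 0.1},
  {"delta_pos": [-0.47,0,0],"dr": [0,0,0],"grip": 0.1},
  {"delta_pos": [-0.47,0,0],"dr": [0,0,0],"grip": 0.1},
  {"delta_pos": [-0.47,0,0],"dr": [0,0,0],"grip": 0.1},
])

```text
time_s: 16.15
tcp_pos: [503.0, -42.3, 141.8]
eef_rot: [0.111, 0.684, 0.714, -0.106]
ft_force: [-0.2, -0.0, -0.3]
opening: 17.2
grip_force: 35.0
```

```bash
python3 k.py 90 3; python3 d.py | grep -v xmax
```

```text
90.0 [503.  -40.6 141.4]
d [ 0.0084  0.0001 -0.0009] dr [ 0.0002  0.     -0.0004] rows>= 0.0
3.0 [499.4  42.2 115.1]
d [ 4.434e-01 -2.000e-04 -9.000e-04] dr [ 0.0002  0.     -0.0004] rows>= 1.8
16.15 [503.  -42.3 141.8] 34.9979031085968 [-0.2 -0.  -0.3]
wrist brush [504.  -35.7 160.4] 0.87 tool [  0.6   1.2 -19.7]
wrist bottle [ 740.8 -272.2   -1.6] 0.65 tool [-185.3  227.5  209.3]
top brush [500.2 -35.6 161.4] 0.59 tool [  0.5  -2.5 -20.7]
top bottle_floor [495.6 230.   82.1] 0.9 tool [277.6   4.3 -25.5]
top bottle [495.  164.8  97.7] 0.67 tool [210.8   0.9 -20.7]
side brush [501.8 -36.3 165. ] 0.63 tool [ -1.3  -1.  -24. ]
side bottle_mouth [492.7  92.6 120.1] 0.79 tool [135.4  -4.5 -20.2]
side bottle_floor [491.  226.   79.3] 0.61 tool [274.8  -0.5 -21.6]
side bottle [496.2 175.3  96.8] 0.71 tool [221.1   2.5 -22.9]
   85 6 y [-4.5 -1.9] mid -3.186929375576737 z [-24.8 -23.7]
   100 6 y [-4.5 -1.4] mid -2.9355222101727376 z [-24.9 -23.3]
   115 10 y [-8.2  2.1] mid -3.039305578583392 z [-26.2 -23.9]
   140 8 y [-19.1  19.3] mid 0.0981735872864693 z [-18.3  -7.5]
```

>>> step_arm([
  {"delta_pos": [0.08,0,0],"dr": [0,0,0],"grip": 0.1},
  {"delta_pos": [0.16,0,0],"dr": [0,0,0],"grip": 0.1},
  {"delta_pos": [0.24,0,0],"dr": [0,0,0],"grip": 0.1},
  {"delta_pos": [0.32,0,0],"dr": [0,0,0],"grip": 0.1},
  {"delta_pos": [0.38,0,0],"dr": [0,0,0],"grip": 0.1},
  {"delta_pos": [0.41,0,0],"dr": [0,0,0],"grip": 0.1},
  {"delta_pos": [0.425,0,0],"dr": [0,0,0],"grip": 0.1},
  {"delta_pos": [0.44,0,0],"dr": [0,0,0],"grip": 0.1},
  {"delta_pos": [0.44,0,0],"dr": [0,0,0],"grip": 0.1},
  {"delta_pos": [0.44,0,0],"dr": [0,0,0],"grip": 0.1},
])

```text
time_s: 18.2
tcp_pos: [499.6, 40.9, 115.4]
eef_rot: [0.111, 0.684, 0.714, -0.106]
ft_force: [0.8, 0.1, -1.1]
opening: 17.4
grip_force: 35.0
```

>>> step_arm([
  {"delta_pos": [0.01,0,0],"dr": [0,0,0],"grip": 0.1},
  {"delta_pos": [0.016,0,0],"dr": [0,0,0],"grip": 0.1},
  {"delta_pos": [0.016,0,0],"dr": [0,0,0],"grip": 0.1},
  {"delta_pos": [0.016,0,0],"dr": [0,0,0],"grip": 0.1},
])

```text
time_s: 18.6
tcp_pos: [499.4, 44.2, 114.3]
eef_rot: [0.111, 0.683, 0.714, -0.106]
ft_force: [0.5, 0.3, -0.4]
opening: 17.3
grip_force: 35.0
```

>>> step_arm([
  {"delta_pos": [-0.06,0,0],"dr": [0,0,0],"grip": 0.1},
  {"delta_pos": [-0.16,0,0],"dr": [0,0,0],"grip": 0.1},
  {"delta_pos": [-0.26,0,0],"dr": [0,0,0],"grip": 0.1},
  {"delta_pos": [-0.36,0,0],"dr": [0,0,0],"grip": 0.1},
  {"delta_pos": [-0.46,0,0],"dr": [0,0,0],"grip": 0.1},
  {"delta_pos": [-0.56,0,0],"dr": [0,0,0],"grip": 0.1},
  {"delta_pos": [-0.66,0,0],"dr": [0,0,0],"grip": 0.1},
  {"delta_pos": [-0.76,0,0],"dr": [0,0,0],"grip": 0.1},
  {"delta_pos": [-0.86,0,0],"dr": [0,0,0],"grip": 0.1},
  {"delta_pos": [-0.96,0,0],"dr": [0,0,0],"grip": 0.1},
  {"delta_pos": [-1,0,0],"dr": [0,0,0],"grip": 0.1},
  {"delta_pos": [-1,0,0],"dr": [0,0,0],"grip": 0.1},
])

```text
time_s: 19.8
tcp_pos: [507.4, -147.3, 175.2]
eef_rot: [0.111, 0.684, 0.713, -0.106]
ft_force: [-0.1, -0.3, -0.2]
opening: 17.5
grip_force: 35.0
```

```bash
python3 -c "
from h import *
print(r.observe()['tcp_pos']);plan([564.6,-205,110],tool(3.3))"
```

```text
[ 507.44619578 -147.25214563  175.1764049 ]
d [-0.1875  0.2731  0.4019] dr [-0.0009  0.2051 -0.0106] rows>= 2.1
```

>>> step_arm([
  {"delta_pos": [-0.05,0.07,0.08],"dr": [0,0.06,-0.003],"grip": 0.1},
  {"delta_pos": [-0.1,0.14,0.18],"dr": [0,0.12,-0.006],"grip": 0.1},
  {"delta_pos": [-0.15,0.21,0.28],"dr": [0,0.18,-0.009],"grip": 0.1},
  {"delta_pos": [-0.188,0.273,0.37],"dr": [-0.001,0.205,-0.0106],"grip": 0.1},
  {"delta_pos": [-0.188,0.273,0.402],"dr": [-0.001,0.205,-0.0106],"grip": 0.1},
  {"delta_pos": [-0.188,0.273,0.402],"dr": [-0.001,0.205,-0.0106],"grip": 0.1},
  {"delta_pos": [-0.188,0.273,0.402],"dr": [-0.001,0.205,-0.0106],"grip": 0.1},
])

```text
time_s: 20.5
tcp_pos: [564.4, -202.8, 109.8]
eef_rot: [-0.0, 0.685, 0.728, -0.0]
ft_force: [1.0, 0.2, -0.4]
opening: 17.8
grip_force: 35.0
```

```bash
python3 w.py w4 brush rest; python3 -c "
from h import *
plan([564.6,-205,17.5],tool(3.3))"; python3 d.py | grep -E 'tip|   [0-9]'
```

```text
cam [ 561.9 -136.6  280.1] fwd [ 0.  -0.2 -1. ] right [ 1.   0.1 -0. ]
  brush [ 563.9 -201.6  130.4] 0.95 [262.2 272.6]
  rest [ 506.6 -211.8    0.5] 0.91 [194.  216.3]
d [-0.0093 -0.0021  0.4649] dr [0.0003 0.0004 0.002 ] rows>= 1.9
wrist bottle [ 449.1 -208.7   37.7] 0.7 tool [   1.4 -115.9   72.8]
   70 530 y [-0.8  4.2] mid 1.6973190838798455 z [-22.9 -21.9]
   85 525 y [-1.1  4.1] mid 1.4691329518127678 z [-22.8 -21.8]
   100 539 y [-1.1  4. ] mid 1.4674254816299896 z [-22.8 -21.8]
   115 23 y [-1.1  4. ] mid 1.469682063849333 z [-22.5 -21.1]
top brush_tip [550.4 -21.6 133.3] 0.56 tool [182.   -3.5 -23. ]
   70 23 y [-1.7 21.2] mid 9.734676764703728 z [-22.8 -19.8]
   85 21 y [-3.1 12. ] mid 4.482150252830012 z [-22.6 -21.4]
   100 16 y [-2.5  2.6] mid 0.04261354556183283 z [-23.6 -20.7]
   115 28 y [-4.3 33.8] mid 14.734871711444326 z [-23.4  43.8]
   140 101 y [-18.   35.3] mid 8.696017707660992 z [-37.9 -31.1]
   155 92 y [-17.4  22.5] mid 2.5315822188902164 z [-37.4 -30.6]
   170 76 y [-14.9  13.6] mid -0.6335802121736425 z [-37.3 -30.9]
side brush_tip [550.2 -20.6 125.9] 0.94 tool [183.   -3.7 -15.5]
   140 86 y [-20.9  11.8] mid -4.580040110693737 z [-41. -37.]
   155 76 y [-22.6  10.6] mid -6.005536702990697 z [-41.1 -36.2]
   170 32 y [-20.4  10.9] mid -4.730921251768257 z [-39.9 -36.3]
```

View pics/w4.png

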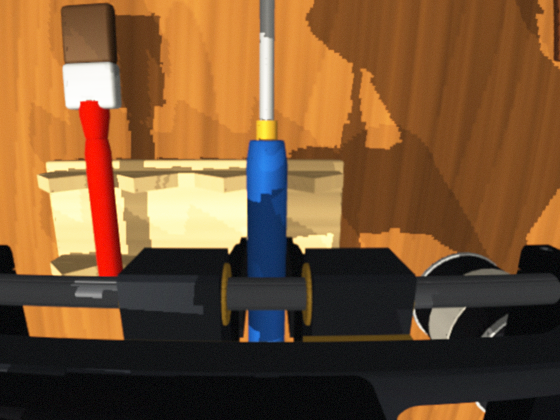

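>>> step_arm([
  {"delta_pos": [-0.025,-0.001,0.12],"dr": [0,0,0.002],"grip": 0.1},
  {"delta_pos": [-0.025,-0.001,0.24],"dr": [0,0,0.002],"grip": 0.1},
  {"delta_pos": [-0.025,-0.001,0.34],"dr": [0,0,0.002],"grip": 0.1},
  {"delta_pos": [-0.025,-0.001,0.4],"dr": [0,0,0.002],"grip": 0.1},
  {"delta_pos": [-0.025,-0.001,0.43],"dr": [0,0,0.002],"grip": 0.1},
  {"delta_pos": [-0.025,-0.001,0.45],"dr": [0,0,0.002],"grip": 0.1},
  {"delta_pos": [-0.025,-0.001,0.462],"dr": [0,0,0.002],"grip": 0.1},
  {"delta_pos": [-0.025,-0.001,0.462],"dr": [0,0,0.002],"grip": 0.1},
  {"delta_pos": [-0.025,-0.001,0.462],"dr": [0,0,0.002],"grip": 0.1},
])

```text
time_s: 22.6
tcp_pos: [565.2, -209.0, 17.8]
eef_rot: [0.0, 0.687, 0.727, 0.0]
ft_force: [1.0, 0.3, -0.4]
opening: 17.1
grip_force: 35.0
```

>>> step_arm([
  {"delta_pos": [0,0,0.004],"dr": [0,0,0],"grip": 0.1},
  {"delta_pos": [0,0,0.004],"dr": [0,0,0],"grip": 0.1},
  {"delta_pos": [0,0,0.004],"dr": [0,0,0],"grip": 0.25},
  {"delta_pos": [0,0,0.004],"dr": [0,0,0],"grip": 0.45},
  {"delta_pos": [0,0,0.004],"dr": [0,0,0],"grip": 0.7},
  {"delta_pos": [0,0,0.004],"dr": [0,0,0],"grip": 0.8},
  {"delta_pos": [0,0,0.004],"dr": [0,0,0],"grip": 0.8},
  {"delta_pos": [0,0,0.004],"dr": [0,0,0],"grip": 0.8},
  {"delta_pos": [0,0,0.004],"dr": [0,0,0],"grip": 0.8},
])

```text
time_s: 23.5
tcp_pos: [564.9, -208.9, 16.4]
eef_rot: [-0.0, 0.687, 0.727, -0.0]
ft_force: [0.7, 0.3, -0.6]
opening: 66.5
grip_force: 0.0
```

>>> step_arm([
  {"delta_pos": [0,0,-0.1],"dr": [0,0,0],"grip": 0.8},
  {"delta_pos": [0,0,-0.25],"dr": [0,0,0],"grip": 0.8},
  {"delta_pos": [0,0,-0.45],"dr": [0,0,0],"grip": 0.8},
  {"delta_pos": [0,0,-0.65],"dr": [0,0,0],"grip": 0.8},
  {"delta_pos": [0,0,-0.9],"dr": [0,0,0],"grip": 0.8},
  {"delta_pos": [0,0,-1],"dr": [0,0,0],"grip": 0.8},
  {"delta_pos": [0,0,-1],"dr": [0,0,0],"grip": 0.8},
])

```text
time_s: 24.2
tcp_pos: [565.9, -209.4, 219.9]
eef_rot: [0.003, 0.687, 0.727, 0.001]
ft_force: [-0.4, 0.3, 0.0]
opening: 76.2
grip_force: 0.0
```

```bash
python3 w.py w5 brush brush_tip rest; python3 c.py | grep -A15 -E "wrist brush"
```

```text
cam [ 562.7 -142.7  390. ] fwd [ 0.  -0.2 -1. ] right [1.  0.1 0. ]
  brush [ 567.2 -205.3   34.9] 0.81 [265.5 188.6]
  rest [ 505.3 -213.3   -4.5] 0.68 [210.6 186.7]
wrist brush 0.95 5340 [ 531.43 -301.36   -1.48] [581.84 -13.97  58.82]
   -280 99 x [560.84 578.4 ] 570.5057848795851 z [36.96 38.47]
   -260 206 x [560.79 579.49] 569.3496042528226 z [43.5  45.26]
   -240 253 x [559.8  578.64] 569.0448522549152 z [43.33 45.11]
   -220 251 x [558.71 576.36] 567.628739370467 z [43.56 45.18]
   -200 252 x [557.6  574.58] 565.995159619127 z [43.45 45.16]
   -180 274 x [555.44 573.28] 564.7286321591453 z [43.73 45.46]
   -160 274 x [555.86 573.82] 564.4300635263902 z [43.51 45.31]
   -140 112 x [559.62 567.4 ] 563.1464546132054 z [39.42 41.07]
   -120 117 x [557.76 565.49] 561.4647153417213 z [38.19 39.31]
   -100 110 x [557.86 563.96] 560.9125135709414 z [38.32 39.54]
   -80 173 x [543.67 564.35] 558.1000742329961 z [38.94 45.29]
   -60 743 x [537.63 578.49] 559.4987247153867 z [49.14 55.24]
   -40 747 x [537.09 577.91] 559.1267567167093 z [49.62 55.64]
   -20 17 x [532.74 579.6 ] 536.9456040234578 z [0.55 1.35]
wrist rest 0.95 15594 [ 382.26 -270.63   -1.11] [ 628.64 -158.52   53.55]
```

View pics/w5.png

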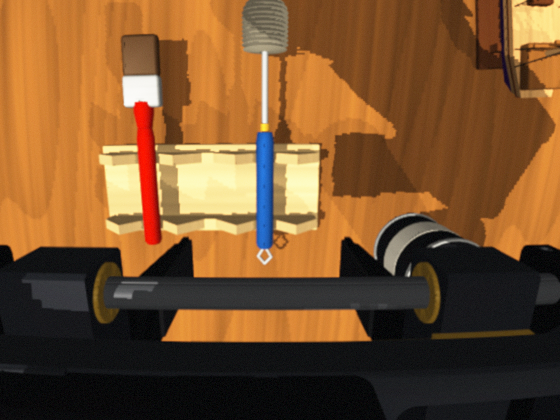

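The picture shows the brush level in its outer notch, with the handle at about (265,190) across both rails and its top at about z 45 mm, so the axis is at 36 mm. The gripper is clear of it.

```bash
python3 -c "
from workcell import r
print(r.finish_job())"
```

```text
the job is handed in; nothing more can be done
None
```

The bottle was swabbed to the floor twice, with the bristles drawn back up the bottle in between, and the brush is back in its outer notch across both rails. The job was handed in after about 25 s, but no verdict came back.

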